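# Close the walnut canister with its double lid, then lift off the outer cover alone

## Robot

A 6-joint arm with a two-finger parallel gripper is mounted at the origin on the work surface. World frame = base frame: x ahead of the robot, y to its left, z up, the work surface at z = 0. Lengths are in m, angles in degrees, forces in N, time in s.
With the tool pointing down it reaches from about 0.4 to 0.825 m from the base axis. Payload 7 kg.
Tool frame: the origin (TCP) lies midway between the tips of the shut fingers; the grasp point (between the pads) lies r.hold_point_z behind it (r.hold_point_z is the distance from the TCP to the grasp point, in m); z points along the fingers, x is the direction in which the jaws open and shut, and the axes are right-handed (so a half turn about z gives the same grasp; the last joint's range is limited). The gripper opens to 88 mm and grips with 3 to 60 N. Pads are 19 mm wide; open, the fingers measure 130 mm over their backs; the gripper's body (78 mm by 193 mm) begins 47 mm behind the grasp point.
Start: joints at [-57.233, 20.546, 0.682, 0, -70.136, -16.507], TCP at [0.189, -0.648, 0.227] pointing down, gripper open.
Joint ranges: [-176.03, 176.03], [-82.01, 121.73], [-58.28, 71.71], [-173.87, 95.51], [-174.79, -0.11], [-173.66, 173.66]. Speed limits (degrees/s): [136.94, 136.94, 172.46, 180, 180, 180].

## Interface

Orientations are given as [roll, pitch, yaw] about the fixed x, y, z axes, in that order (R = Rz(yaw) Ry(pitch) Rx(roll)).
In Python, from plant import get_state, viewer, close_job, r gives the robot as it stands.
- The arm moves only by the tool apply_moves, never from a script. Its argument "plan" is a list of rows, each a list of 3 entries, a list of its own where there are three numbers: the closure in counts, from 0 (fully open) to 255 (shut), then the shift along the tool's x, y, z in units of 50 mm (1.0 is 50 mm), then the turn about the tool's z in units of 6 degrees (1.0 is 6 degrees). A call has 1 to 12 rows; each row shifts and turns the commanded pose from where the row before left it, along the tool's axes as they then stand; what a row does not reach is not made up. A row lasts 1/8 s, in which the tool goes at most 62.5 mm and 10.7 degrees, less where a joint would pass 70% of its speed; a pose out of reach is approached as far as the arm can. A call is refused whole if a number of a shift passes 1 or a number of a turn 1, either way. A call with a gripper value outside its range is refused whole. The fingers move at their own pace and stop on an object; "squeeze" is the grip in N (left out, the last holds). Time passes only in rows, so rows that do not move let the fingers close. It gives the time, the measured TCP pose, the force and the opening at its end, in the units of the state.
- get_state(): the state, without advancing time (a new reading comes with each control period).
- viewer.capture(name): name is "scene" or "top" or "wrist"; returns a dict with "frame" (384x512x3 uint8, blue, green, red), "K" (3x3 intrinsics, pixels), "R" (3x3) and "t" (3): a world point X has camera coordinates R X + t; the wrist camera has in their place "mount" (4x4, takes a point from camera to tool coordinates, whose origin is the TCP and whose axes are the tool frame's). Camera axes: x right, y down, z forward; pixel columns grow to the right and rows downward; lengths in m; the calibration is good to about 2 mm. The wrist camera is an equidistant fisheye: a pixel r from the principal point sees the ray r / f radians off the axis. A picture is of the moment at which its call begins: read the wrist's pose just before it. There is no depth.
- close_job(): hands the job in, once; it reports no verdict.
The state is a dict: "time_s": time; "joints": joint angles; "qd": joint speeds; "joint_torque": joint torques, N m; "tcp_pos": TCP position; "eef_rot": TCP orientation; "contact_force": force on the tool from outside, world axes, zero at the start; "moment": the same for the moment, N m; "gripper_width": finger opening in m.
Only numpy, scipy, OpenCV 4.12 (cv2) and the standard library are available. Lean on these libraries where they do the work, as an engineer would, in place of code of your own. Each camera call takes 0.05 s, during which the arm holds its last target.

## Task

Pick up the double lid by the wooden stem of the inner lid that stands up through the outer cover, and lower both together onto the open canister until they sit fully home, before you let go of the stem. Then take the outer cover by its wooden collar and lift it alone, straight up and level, leaving the inner lid sitting undisturbed in the mouth. Finish still holding the cover level above the canister, wholly clear of the stem, so that I can see whether the inner lid seals; leave the canister where it stands and the things around it alone.

Things in the scene. Friction and masses are not known exactly. Their poses are not given: they have to be found in the camera images.
- canister: open upright round steel canister, loose, about 1.5 kg: outer diameter 106 mm, height 100, wall 4, mouth diameter 98; walnuts inside, too low (under 80) to touch a lid. Origin: centre of its underside, z up; rim at z = 100. With the inner lid home in it, flange resting on the rim, the inner lid's origin lies 86 mm above this one.
- inner_lid: inner lid, 0.18 to 0.29 kg: steel plug (diameter 92 mm, tapering to 84 at its foot, z 0 to 14; 3 mm play all round in the canister's mouth), steel flange (diameter 113, z 14 to 20), round upright wooden stem in the middle (diameter 18, z 20 to 78). Origin: centre of the plug's underside, z up. Starts standing loose on the trivet under the outer cover.
- outer_lid: outer cover, 0.14 to 0.24 kg: steel cap (skirt diameter 124 mm, inner 117, z 0 to 14; plate z 14 to 18), wooden collar in the middle (diameter 48, bore 32, z 18 to 42). Origin: centre of the skirt's lower edge. Nested, it only lies on the inner lid's flange (2 mm side play), origin 6 above the inner lid's; the stem passes through the bore, 30 out of its top. It rises 72 to clear the stem.
- trivet: round cork trivet, diameter 150, 10 thick, fixed to the work surface; the double lid starts on it, within about 10 of its centre. Origin: centre of its underside.
- jar: bystander: glass storage jar with a steel cap, diameter 68, height 110. Origin: centre of its underside.
- carton: bystander: cardboard carton 60 x 90 x 100 high. Origin: centre of its underside.
- pot: bystander: small open steel saucepan with two ear handles, diameter 90 (120 over the ears), height 70. Origin: centre of its underside.

How it is judged:
By the outcome, as a careful person would: the job done as asked, in the order asked, and still so for the second after the job is handed in, while the arm keeps its last pose, push and grip.
It also fails if it takes over 48 s, if anything falls off the work surface, if the arm or the gripper's body presses on something with over 40 N, if the wrist force passes 120 N, or if a joint passes its speed limit or range.

## Working session

There is one attempt and no reset: what is moved stays moved. The work goes in short steps, Python scripts to look and compute and a tool call to move; the robot and the scene stay as the last step left them, time stands still between calls to the robot, and variables do not carry over. Pictures are saved under pics/ and viewed, and the job is handed in when it is done.

Besides the shell and the picture viewer there is one more tool, called after "Request:" as a command line: name --argument value ..., lists and objects as JSON in quotes. apply_moves: Moves the arm, as the interface text tells. Its arguments: {"type":"object","properties":{"plan":{"type":"array","items":{"type":"array"}},"squeeze":{"type":"number"}},"required":["plan"]}

```bash
ls; mkdir -p pics; python3 - <<'E'
from plant import get_state, viewer, r
import cv2,numpy as np
print(get_state(), r.hold_point_z)
for n in ["scene","top","wrist"]:
    c=viewer.capture(n); cv2.imwrite(f"pics/{n}0.png",c["frame"])
    print(n,{k:np.round(v,4).tolist() for k,v in c.items() if k!="frame"})
E
```

```text
pics
{'time_s': 0.0, 'joints': array([-5.72335366e+01,  2.05910639e+01,  6.33291350e-01, -2.11942500e-02,
       -7.01352114e+01, -1.65065505e+01]), 'qd': array([ 0.00676611, -0.11776009,  0.05860956, -0.02329875,  0.05173657,
        0.10754587]), 'joint_torque': array([-1.33384838e-04, -5.82720816e+01,  2.93060714e+01,  6.99717432e+00,
        6.96364456e-03, -1.15057460e-04]), 'tcp_pos': array([ 0.18883394, -0.64753397,  0.22561983]), 'eef_rot': array([-1.79992681e+02, -9.48132057e-02,  1.06252689e+02]), 'contact_force': array([ 0.30668409, -0.69512817, -0.13234913]), 'moment': array([-0.04663535,  0.03163777,  0.00251594]), 'gripper_width': 0.0877965807389083} 0.0188
scene {'K': [[425.5816, 0.0, 260.715], [0.0, 425.5816, 201.0729], [0.0, 0.0, 1.0]], 'R': [[-0.0597, 0.9981, 0.0141], [0.8293, 0.0575, -0.5559], [-0.5557, -0.0214, -0.8311]], 't': [0.0419, -0.4856, 1.4612]}
top {'K': [[366.6134, 0.0, 258.1306], [0.0, 366.6134, 191.7417], [0.0, 0.0, 1.0]], 'R': [[0.0014, -0.9997, 0.0228], [-0.996, -0.0034, -0.0894], [0.0894, -0.0226, -0.9957]], 't': [-0.0078, 0.6477, 1.1094]}
wrist {'K': [[297.3186, 0.0, 251.6696], [0.0, 297.3186, 185.2581], [0.0, 0.0, 1.0]], 'mount': [[1.0, -0.0017, 0.0, 0.0003], [0.0016, 0.9527, 0.3039, -0.0832], [-0.0005, -0.3039, 0.9527, -0.1578], [0.0, 0.0, 0.0, 1.0]]}
```

View pics/scene0.png

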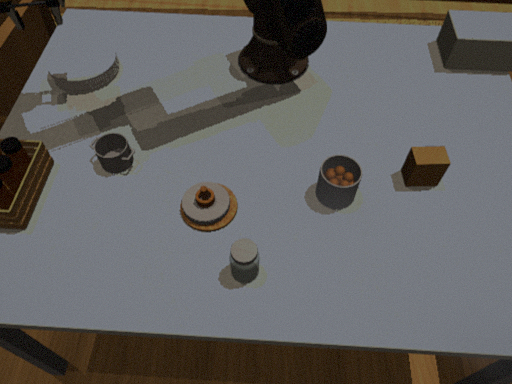

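View pics/top0.png

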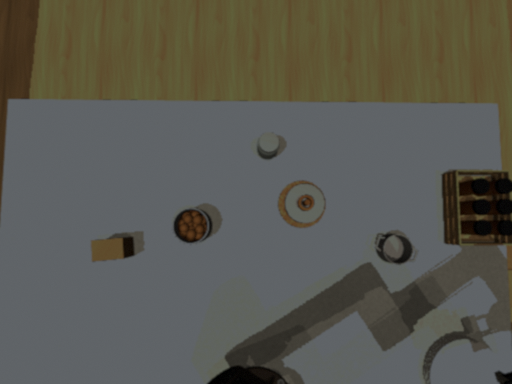

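View pics/wrist0.png

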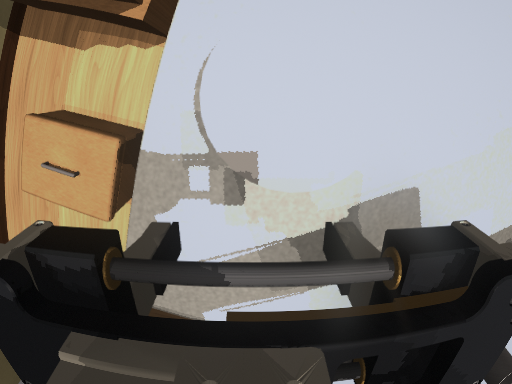

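The scene view shows the lid around (205,198) and the canister around (338,182). In the top view the lid is at (305,203), the canister at (192,226), the jar at (268,145), the carton at (112,249) and the pot at (394,248). I'll zoom in next.

```bash
cat > h.py <<'E'
from plant import get_state, viewer, r
import cv2,numpy as np
from scipy.spatial.transform import Rotation as Ro
def ray(c,uv,z):
    # static camera pixel -> world at height z
    d=c["R"].T@np.linalg.inv(c["K"])@np.array([uv[0],uv[1],1.]); o=-c["R"].T@c["t"]
    return o+d*(z-o[2])/d[2]
def proj(c,X):
    p=c["K"]@(c["R"]@np.asarray(X,float)+c["t"]); return p[:2]/p[2]
def wpose(s): return Ro.from_euler('xyz',s["eef_rot"],degrees=True).as_matrix(), s["tcp_pos"]
def wray(c,s,uv,z):
    K=c["K"];v=np.array([uv[0]-K[0,2],uv[1]-K[1,2]])/K[0,0];th=np.hypot(*v)
    d=np.array([*(v/th*np.sin(th)),np.cos(th)]);M=np.array(c["mount"]);R,p=wpose(s)
    d=R@M[:3,:3]@d;o=R@M[:3,3]+p
    return o+d*(z-o[2])/d[2]
def wproj(c,s,X):
    M=np.array(c["mount"]);R,p=wpose(s);q=np.linalg.inv(M)@np.append(R.T@(np.asarray(X)-p),1)
    q=q[:3];th=np.arctan2(np.hypot(q[0],q[1]),q[2]);n=q[:2]/np.hypot(q[0],q[1])
    return n*th*c["K"][0,0]+c["K"][:2,2]
E
python3 - <<'E'
from h import *
for n,(x0,y0,w,h) in {"scene":(150,130,240,170),"top":(150,110,200,140)}.items():
    f=viewer.capture(n)["frame"][y0:y0+h,x0:x0+w]
    f=cv2.resize(f,(w*3,h*3),interpolation=cv2.INTER_CUBIC); f=cv2.convertScaleAbs(f,alpha=1.3)
    cv2.imwrite(f"pics/{n}z.png",f)
E
```

```text
(no output)
```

View pics/scenez.png

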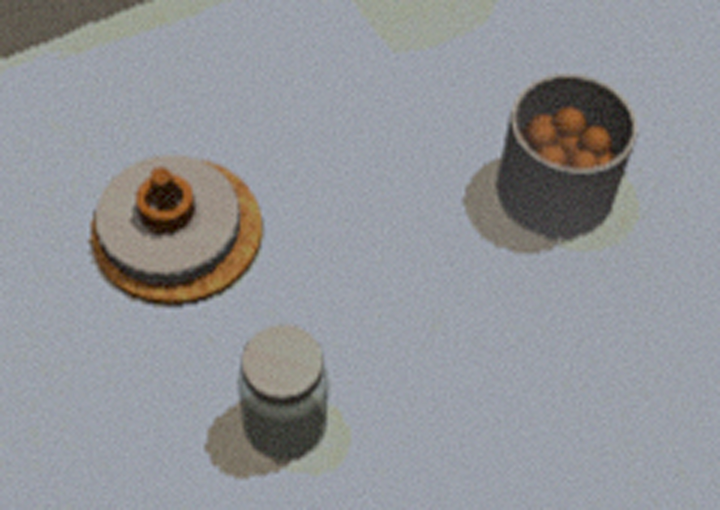

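View pics/topz.png

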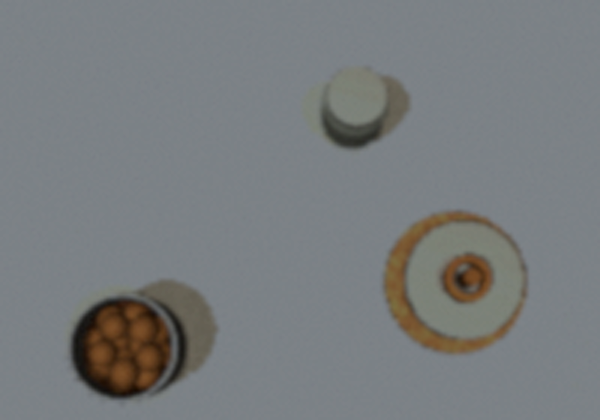

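```bash
python3 - <<'E'
from h import *
S=viewer.capture("scene");T=viewer.capture("top")
s=lambda x,y:(150+(x+.5)/3-.5,130+(y+.5)/3-.5); t=lambda x,y:(150+(x+.5)/3-.5,110+(y+.5)/3-.5)
for n,a,b,z in [("plate",s(167,215),t(465.5,280.5),.034),("collar",s(165,200),t(467,278),.058),("stemtop",s(161,176),t(469,278),.088),("rim",s(572.5,123.5),t(126.5,346),.1),("jar",s(283,362),t(357,97),.11),("trivet",s(176,233),t(456,281),.01)]:
    print(n,ray(S,a,z).round(4),ray(T,b,z).round(4))
for n,uv,z in[("carton",(108,250),.1),("pot",(393,248),.07)]: print(n,ray(T,uv,z).round(3))
for n,uv,z in[("carton",(424,155),.1),("pot",(113,147),.07)]: print(n,ray(S,uv,z).round(3))
E
```

```text
plate [ 0.6195 -0.1478  0.034 ] [ 0.6123 -0.1507  0.034 ]
collar [ 0.6203 -0.1471  0.058 ] [ 0.6135 -0.1486  0.058 ]
stemtop [ 0.617  -0.1479  0.088 ] [ 0.6116 -0.146   0.088 ]
rim [0.5478 0.1903 0.1   ] [0.5447 0.1859 0.1   ]
jar [ 0.7915 -0.0328  0.11  ] [ 0.7865 -0.035   0.11  ]
trivet [ 0.6219 -0.1418  0.01  ] [ 0.6132 -0.1442  0.01  ]
carton [0.474 0.422 0.1  ]
pot [ 0.477 -0.407  0.07 ]
carton [0.48  0.409 0.1  ]
pot [ 0.486 -0.411  0.07 ]
```

Request:
apply_moves --plan '[[0, [0.3, 0.5, 0], 0], [0, [0.6, 0.9, 0], 0], [0, [0.6, 0.9, 0], 0], [0, [0.6, 0.9, 0], 0], [0, [0.6, 0.9, 0.1], 0], [0, [0.6, 0.9, 0.1], 0], [0, [0.6, 0.9, 0.1], 0], [0, [0.6, 0.9, 0.1], 0], [0, [0.6, 0.9, 0], 0], [0, [0.6, 0.9, 0], 0], [0, [0.6, 0.9, 0], 0], [0, [0.5, 0.8, 0], 0]]'

```text
time_s: 1.85
tcp_pos: [0.5893, -0.1757, 0.2068]
eef_rot: [180.0, 0.0, 106.3]
contact_force: [0.1, -0.1, 0.8]
gripper_width: 0.0876
```

Request:
apply_moves --plan '[[0, [0.4, 0.6, 0], 0], [0, [0, 0, 0], 0], [0, [0, 0, 0], 0]]'

```text
time_s: 2.22
tcp_pos: [0.6111, -0.1498, 0.2064]
eef_rot: [-180.0, -0.0, 106.3]
contact_force: [0.1, -0.3, -0.5]
gripper_width: 0.0877
```

```bash
python3 - <<'E'
from h import *
s=get_state();c=viewer.capture("wrist");cv2.imwrite("pics/w1.png",c["frame"])
print(s)
for z in(.034,.058,.088): print(z,wproj(c,s,[.614,-.147,z]))
E
```

```text
{'time_s': 2.225, 'joints': array([ 3.97354985e+00,  1.70443792e+01, -7.08758158e+00, -1.11652852e-03,
       -6.58949393e+01, -7.76905586e+01]), 'qd': array([-0.86609628, -0.63990718, -0.38461797,  0.08287918,  0.01250599,
       -0.01974127]), 'joint_torque': array([ 7.89861940e-01, -5.19475722e+01,  2.86200535e+01,  6.76183015e+00,
       -3.65258963e-02, -1.90339453e-02]), 'tcp_pos': array([ 0.61109163, -0.14980722,  0.20639412]), 'eef_rot': array([-1.79973936e+02, -6.73038499e-03,  1.06282534e+02]), 'contact_force': array([ 0.06789362, -0.26672502, -0.47689368]), 'moment': array([-0.01623381,  0.02698649, -0.02799156]), 'gripper_width': 0.08768571460372597}
0.034 [253.03265347 169.87558243]
0.058 [253.14600693 175.56629432]
0.088 [253.31236983 183.95559023]
```

View pics/w1.png

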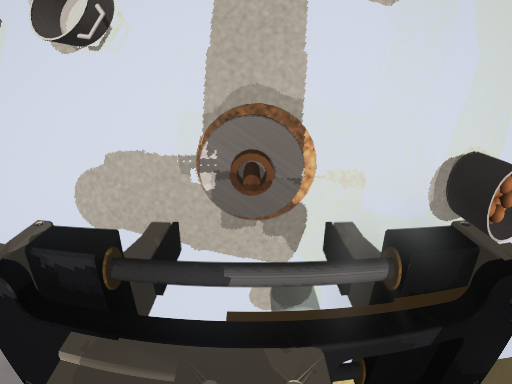

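```bash
python3 - <<'E'
from h import *
f=cv2.imread("pics/w1.png")[90:230,180:330]
cv2.imwrite("pics/w1z.png",cv2.resize(cv2.convertScaleAbs(f,alpha=1.5),(750,700)[:2] if 0 else (640,597),interpolation=cv2.INTER_CUBIC))
E
```

```text
(no output)
```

View pics/w1z.png

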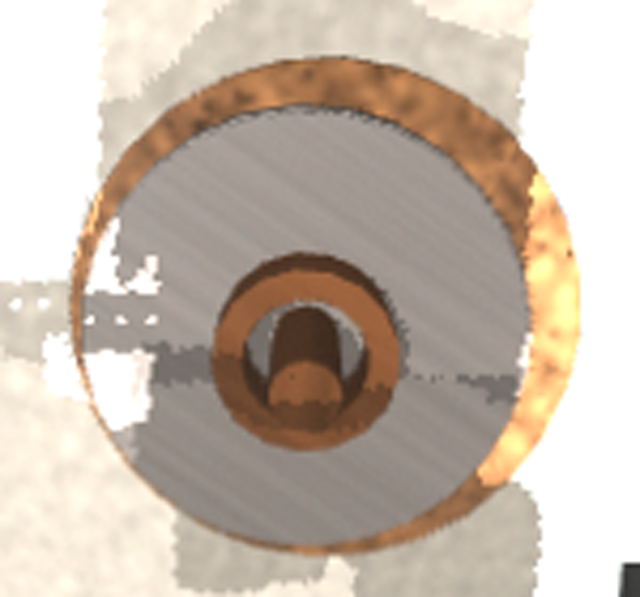

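```bash
python3 - <<'E'
from h import *
s=get_state();c=viewer.capture("wrist");k=640/150
for x,y,z in[(306,396,.088),(306.5,359,.058),(303,327,.034)]:
    print(wray(c,s,(180+(x+.5)/k-.5,90+(y+.5)/k-.5),z).round(4))
X=wray(c,s,(180+306/k,90+396/k),.088); R,p=wpose(s); print(R.T@(X-p)/.05)
E
```

```text
[ 0.6129 -0.1497  0.088 ]
[ 0.6124 -0.1497  0.058 ]
[ 0.6105 -0.1512  0.034 ]
[0.00629784 0.05018322 2.37075339]
```

Request:
apply_moves --plan '[[0, [0, 0.04, 0.5], 0], [40, [0, 0, 0.6], 0], [80, [0, 0, 0.6], 0], [100, [0, 0, 0.5], 0], [100, [0, 0, 0.3], 0], [100, [0, 0, 0.2], 0], [100, [0, 0, 0.1], 0], [100, [0, 0, 0], 0]]' --squeeze 35

```text
time_s: 3.32
tcp_pos: [0.6135, -0.1493, 0.0669]
eef_rot: [180.0, 0.0, 106.3]
contact_force: [0.1, -0.1, 1.2]
gripper_width: 0.0531
```

```bash
python3 - <<'E'
from h import *
s=get_state();c=viewer.capture("wrist");cv2.imwrite("pics/w2.png",c["frame"])
print(s["tcp_pos"],s["contact_force"],s["gripper_width"])
E
```

```text
[ 0.61347982 -0.14927297  0.06685241] [ 0.13100384 -0.07472241  1.2141037 ] 0.05314554989416965
```

View pics/w2.png

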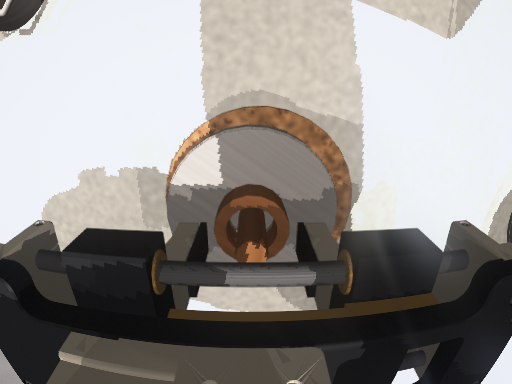

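The stem stands between the pads, centred at about column 255. I'll go 4.5 mm lower and close.

Request:
apply_moves --plan '[[100, [0, 0, 0.09], 0], [140, [0, 0, 0], 0], [180, [0, 0, 0], 0], [255, [0, 0, 0], 0], [255, [0, 0, 0], 0], [255, [0, 0, 0], 0], [255, [0, 0, 0], 0], [255, [0, 0, 0], 0]]' --squeeze 35

```text
time_s: 4.38
tcp_pos: [0.6134, -0.1492, 0.0621]
eef_rot: [180.0, 0.0, 106.3]
contact_force: [0.9, -0.8, -0.5]
gripper_width: 0.0174
```

```bash
python3 - <<'E'
from h import *
s=get_state();c=viewer.capture("wrist");cv2.imwrite("pics/w3.png",c["frame"])
print(s["tcp_pos"],s["contact_force"],s["gripper_width"])
E
```

```text
[ 0.61344417 -0.1492421   0.06212476] [ 0.87219718 -0.75329677 -0.45274428] 0.017351328677231957
```

View pics/w3.png

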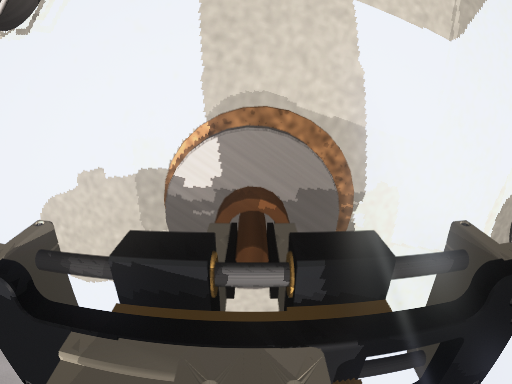

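Request:
apply_moves --plan '[[255, [0, 0, -0.1], 0], [255, [0, 0, -0.2], 0], [255, [0, 0, -0.4], 0], [255, [0, 0, -0.5], 0], [255, [0, 0, -0.5], 0], [255, [0, 0, -0.5], 0], [255, [0, 0, -0.4], 0], [255, [0, 0, -0.2], 0], [255, [0, 0, 0], 0]]'

```text
time_s: 5.55
tcp_pos: [0.6134, -0.1491, 0.2026]
eef_rot: [179.9, 0.0, 106.3]
contact_force: [-0.1, -0.3, -5.2]
gripper_width: 0.0169
```

Request:
apply_moves --plan '[[255, [0.1, 0, 0], 0], [255, [0.3, 0, 0], 0], [255, [0.5, 0, 0], 0], [255, [0.6, 0, 0], 0], [255, [0.6, 0, 0], 0], [255, [0.6, 0, 0], 0], [255, [0.5, 0, 0], 0], [255, [0.3, 0, 0], 0], [255, [0.1, 0, 0], 0], [255, [0, 0, 0], 0], [255, [0, 0, 0], 0]]'

```text
time_s: 6.92
tcp_pos: [0.563, 0.023, 0.2019]
eef_rot: [-180.0, 0.0, 106.2]
contact_force: [0.1, 0.0, -4.5]
gripper_width: 0.0175
```

```bash
python3 - <<'E'
from h import *
s=get_state();c=viewer.capture("wrist");cv2.imwrite("pics/w4.png",c["frame"])
print(s["tcp_pos"],s["eef_rot"],s["contact_force"],s["gripper_width"],wproj(c,s,[.546,.188,.1]))
f=viewer.capture("scene");cv2.imwrite("pics/s4.png",f["frame"])
E
```

```text
[0.56297316 0.022994   0.20194123] [-1.79983308e+02  7.55586862e-03  1.06220717e+02] [ 0.09522196  0.03369411 -4.45169595] 0.017473308127101884 [407.16566752 212.37763983]
```

View pics/w4.png

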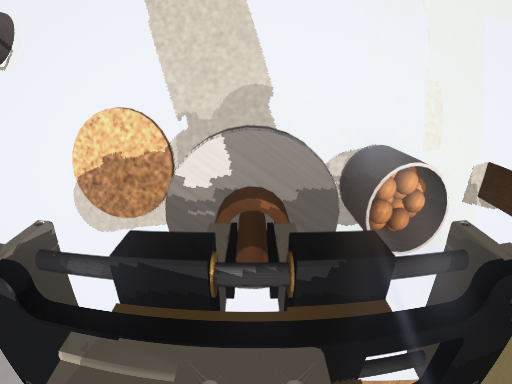

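View pics/s4.png

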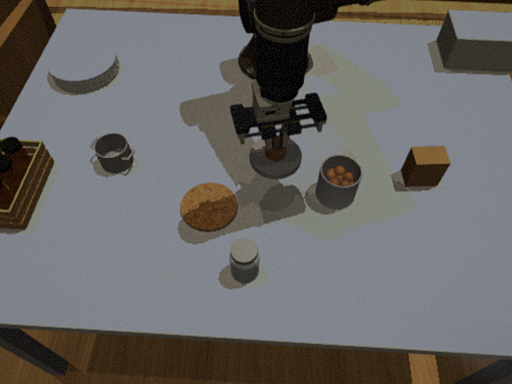

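Both lids are held (about 5 N) and level. The canister rim is clear, around (407,207). I'll fit the rim circle on the plane z = 0.1.

```bash
python3 - <<'E'
from h import *
f=cv2.imread("pics/w4.png")[130:270,325:465]
cv2.imwrite("pics/w4z.png",cv2.resize(f,(560,560),interpolation=cv2.INTER_CUBIC))
E
```

```text
(no output)
```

View pics/w4z.png

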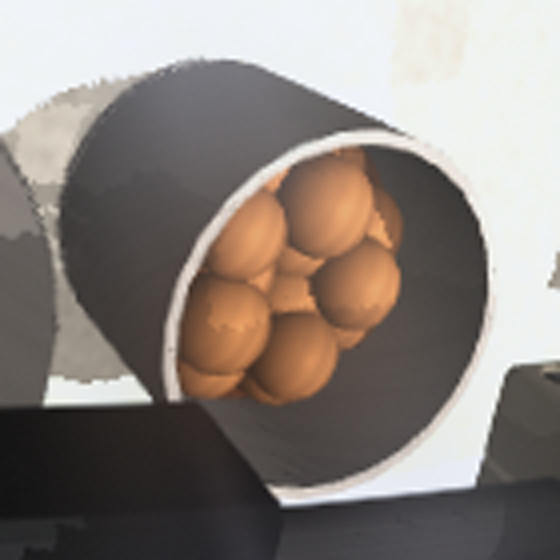

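```bash
cat >fit.py <<'E'
from h import *
from scipy.optimize import least_squares
def fit(P,r): 
    g=least_squares(lambda q:np.hypot(*(P-q[:2]).T)-q[2],[*P.mean(0),r])
    h=least_squares(lambda q:np.hypot(*(P-q).T)-r,P.mean(0))
    print("free",g.x.round(4),"rms",np.sqrt(np.mean(g.fun**2)).round(5),"fixed r",h.x.round(4),np.sqrt(np.mean(h.fun**2)).round(5)); return h.x
E
python3 - <<'E'
from fit import *
s=get_state();c=viewer.capture("wrist")
p=[(180,340),(200,275),(232,222),(285,170),(345,146),(390,143),(430,163),(465,200),(485,245),(487,300),(470,360),(430,420),(380,462),(330,483)]
P=np.array([wray(c,s,(325+(x+.5)/4-.5,130+(y+.5)/4-.5),.1)[:2] for x,y in p])
q=fit(P,.049); R,t=wpose(s)
print((R.T@(np.array([*q,.2])-t))/.05)
E
```

```text
free [0.5432 0.1913 0.0483] rms 0.00048 fixed r [0.5436 0.1912] 0.00078
[3.34006789 0.56626012 0.03846282]
```

Request:
apply_moves --plan '[[255, [0.1, 0.1, 0], 0], [255, [0.3, 0.3, 0], 0], [255, [0.4, 0.4, 0], 0], [255, [0.5, 0.5, 0], 0], [255, [0.5, 0.5, 0], 0], [255, [0.5, 0.5, 0], 0], [255, [0.5, 0.4, 0], 0], [255, [0.3, 0.3, 0], 0], [255, [0.2, 0.2, 0], 0], [255, [0, 0, 0], 0], [255, [0, 0, 0], 0]]'

```text
time_s: 8.45
tcp_pos: [0.6701, 0.2266, 0.2018]
eef_rot: [-180.0, 0.0, 106.3]
contact_force: [-0.3, 0.3, -2.5]
gripper_width: 0.0174
```

```bash
python3 - <<'E'
from h import *
s=get_state();c=viewer.capture("wrist");cv2.imwrite("pics/w5.png",c["frame"])
print(s["tcp_pos"],s["eef_rot"],s["contact_force"],s["gripper_width"])
u,v=wproj(c,s,[.5435,.191,.1]).astype(int);print(u,v)
y0=max(v-75,0);x0=u-100
f=c["frame"][y0:y0+150,x0:x0+200];print(x0,y0,f.shape)
cv2.imwrite("pics/w5z.png",cv2.resize(f,None,fx=4,fy=4,interpolation=cv2.INTER_CUBIC))
E
```

```text
[0.67006318 0.22664301 0.20183998] [-1.79965389e+02  8.05767465e-03  1.06255023e+02] [-0.30003957  0.26324606 -2.50313077] 0.017360636931565584
252 38
152 0 (150, 200, 3)
```

View pics/w5z.png

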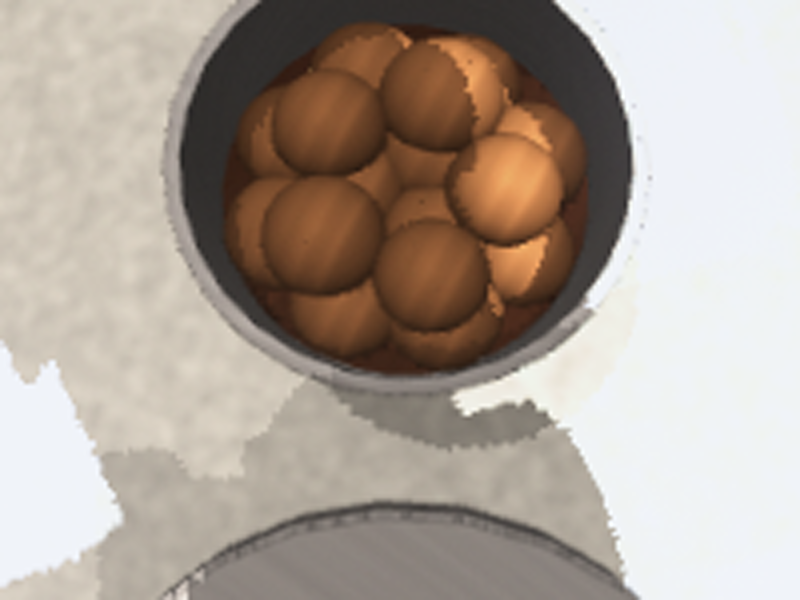

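View pics/w5.png

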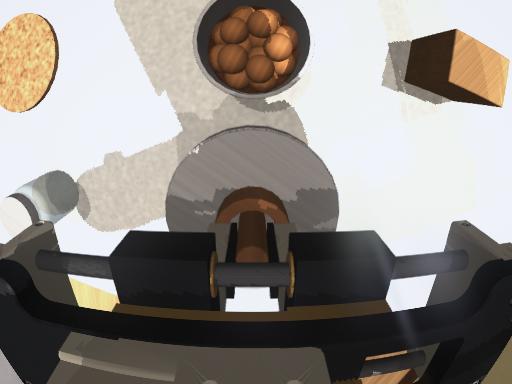

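```bash
python3 - <<'E'
from fit import *
s=get_state();c=viewer.capture("wrist")
p=[(182,160),(190,225),(225,297),(270,338),(330,367),(400,376),(470,367),(535,340),(590,290),(622,225),(632,165),(620,100),(590,45),(555,0),(195,100),(220,48),(258,0)]
P=np.array([wray(c,s,(152+(x+.5)/4-.5,(y+.5)/4-.5),.1)[:2] for x,y in p])
q=fit(P,.049); R,t=wpose(s)
print((R.T@(np.array([*q,.138])-t))/.05)
# stem in the hand, from the plate outline
E
```

```text
free [0.5435 0.1914 0.0487] rms 0.00049 fixed r [0.5434 0.1914] 0.00056
[ 0.03583004 -2.62783005  1.28288046]
```

Request:
apply_moves --plan '[[255, [0.03, -0.11, 0], 0], [255, [0, -0.3, 0], 0], [255, [0, -0.5, 0], 0], [255, [0, -0.5, 0], 0], [255, [0, -0.5, 0], 0], [255, [0, -0.4, 0], 0], [255, [0, -0.2, 0.1], 0], [255, [0, -0.1, 0.2], 0], [255, [0, 0, 0.2], 0], [255, [0, 0, 0.1], 0], [255, [0, 0, 0], 0], [255, [0, 0, 0], 0]]'

```text
time_s: 10.05
tcp_pos: [0.545, 0.1918, 0.172]
eef_rot: [180.0, 0.0, 106.3]
contact_force: [0.1, -0.1, -3.4]
gripper_width: 0.017
```

```bash
cat > look.py <<'E'
from h import *
import sys
n=sys.argv[1]
s=get_state();print(s["time_s"],s["tcp_pos"].round(4),s["eef_rot"].round(2),s["contact_force"].round(1),s["moment"].round(2),s["gripper_width"].round(4))
R,t=wpose(s);print("to canister",(R.T@(np.array([.5434,.1914,.1381])-t)/.05).round(3))
a=viewer.capture("scene")["frame"][100:260,230:430];b=viewer.capture("top")["frame"][150:310,100:300]
w=cv2.resize(viewer.capture("wrist")["frame"],(400,300))
o=np.zeros((600,800,3),np.uint8);o[:300,:375]=cv2.resize(a,(375,300),interpolation=cv2.INTER_CUBIC);o[:300,400:775]=cv2.resize(b,(375,300),interpolation=cv2.INTER_CUBIC);o[300:,:400]=w
cv2.imwrite(f"pics/{n}.png",o)
E
python3 look.py l1
```

```text
Traceback (most recent call last):
  File "look.py", line 4, in <module>
    s=get_state();print(s["time_s"],s["tcp_pos"].round(4),s["eef_rot"].round(2),s["contact_force"].round(1),s["moment"].round(2),s["gripper_width"].round(4))
                                                                                                                                 ^^^^^^^^^^^^^^^^^^^^^^^^
AttributeError: 'float' object has no attribute 'round'
```

```bash
sed -i 's/s\["gripper_width"\].round(4)/round(s["gripper_width"],4)/' look.py; python3 look.py l1
```

```text
10.05 [0.545  0.1918 0.172 ] [1.8000e+02 1.0000e-02 1.0626e+02] [ 0.1 -0.1 -3.4] [-0.04 -0.02  0.02] 0.017
to canister [ 0.001 -0.033  0.679]
```

View pics/l1.png

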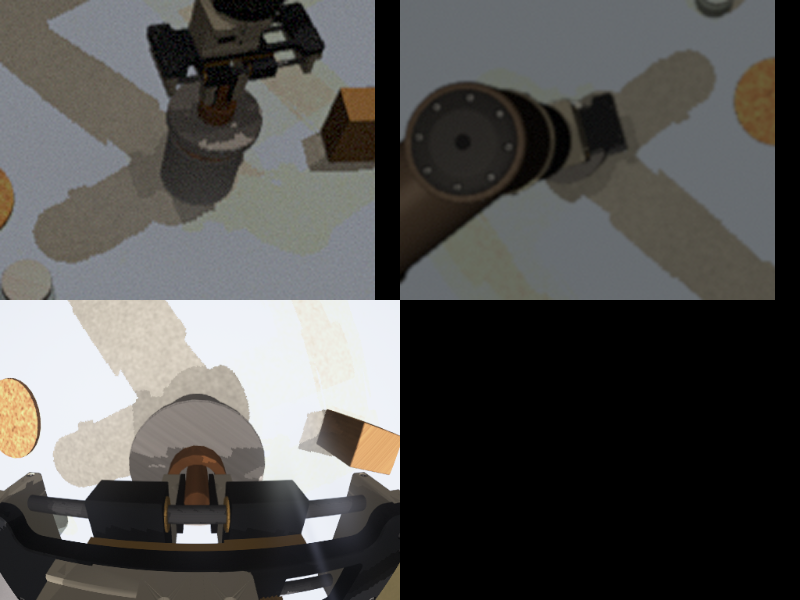

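The lid is centred over the canister within about 1 mm and level. I'll correct by 1 mm and lower slowly.

Request:
apply_moves --plan '[[255, [0, -0.02, 0.08], 0], [255, [0, 0, 0.1], 0], [255, [0, 0, 0.08], 0], [255, [0, 0, 0.08], 0], [255, [0, 0, 0.08], 0], [255, [0, 0, 0.06], 0], [255, [0, 0, 0.06], 0], [255, [0, 0, 0], 0], [255, [0, 0, 0], 0]]'

```text
time_s: 11.32
tcp_pos: [0.5437, 0.1914, 0.1452]
eef_rot: [180.0, -0.0, 106.3]
contact_force: [-0.1, -0.0, -3.6]
gripper_width: 0.0175
```

```bash
python3 look.py l2
```

```text
11.325 [0.5437 0.1914 0.1452] [179.99  -0.   106.26] [-0.1 -0.  -3.6] [-0.07 -0.03 -0.01] 0.0175
to canister [ 0.001 -0.006  0.142]
```

View pics/l2.png

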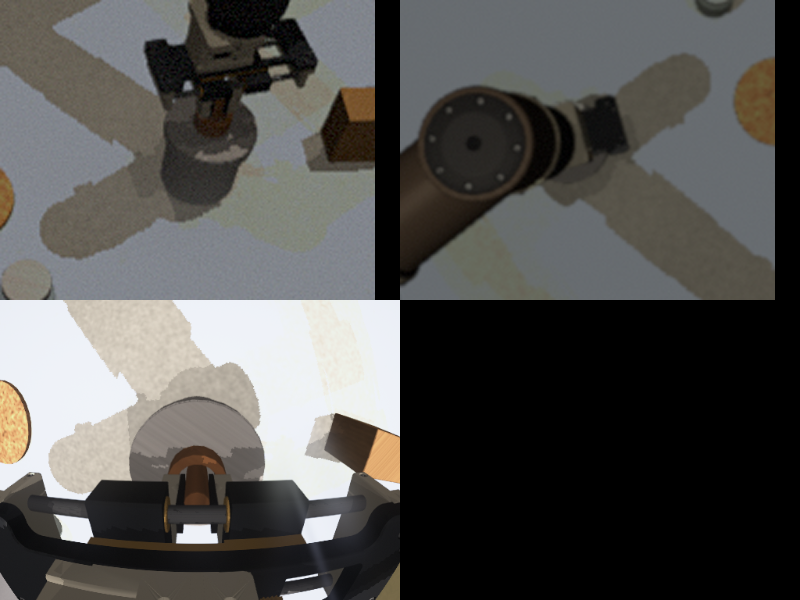

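Request:
apply_moves --plan '[[255, [0, 0, 0.04], 0], [255, [0, 0, 0.04], 0], [255, [0, 0, 0.04], 0], [255, [0, 0, 0.02], 0], [255, [0, 0, 0], 0], [255, [0, 0, 0], 0]]'

```text
time_s: 12.22
tcp_pos: [0.5436, 0.1914, 0.1381]
eef_rot: [180.0, -0.0, 106.3]
contact_force: [-1.5, 0.2, -3.1]
gripper_width: 0.0172
```

Request:
apply_moves --plan '[[255, [0, 0, 0.02], 0], [255, [0, 0, 0], 0], [255, [0, 0, 0], 0]]'

```text
time_s: 12.6
tcp_pos: [0.5437, 0.1914, 0.1381]
eef_rot: [180.0, 0.0, 106.3]
contact_force: [-5.1, -0.5, 5.9]
gripper_width: 0.0168
```

Request:
apply_moves --plan '[[255, [0, 0, 0.02], 0], [255, [0, 0, 0], 0], [255, [0, 0, 0], 0]]'

```text
time_s: 12.98
tcp_pos: [0.5438, 0.1914, 0.138]
eef_rot: [179.9, 0.0, 106.3]
contact_force: [-7.4, -0.8, 12.1]
gripper_width: 0.017
```

```bash
python3 look.py l3
```

```text
12.975 [0.5438 0.1914 0.138 ] [179.93   0.   106.3 ] [-7.4 -0.8 12.1] [-0.35  2.84  0.  ] 0.017
to canister [ 0.001 -0.007 -0.001]
```

View pics/l3.png

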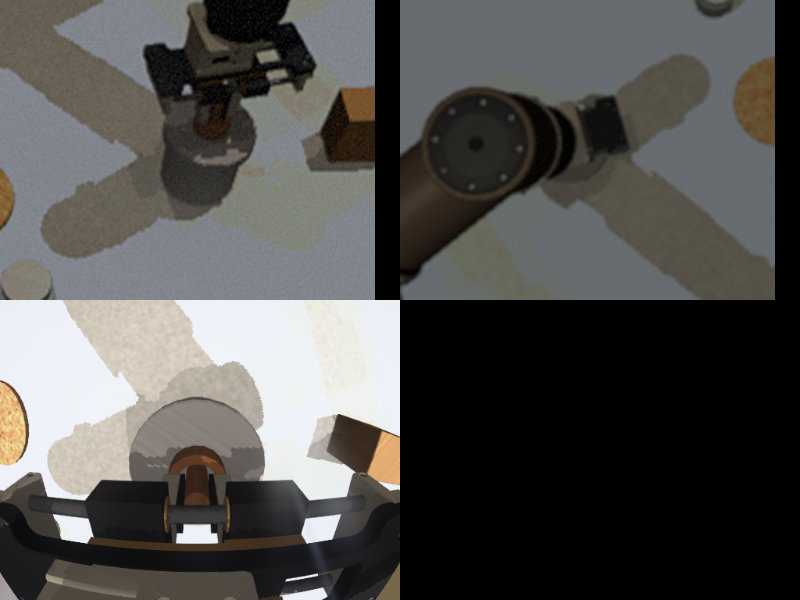

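Request:
apply_moves --plan '[[255, [0, 0, -0.02], 0], [255, [0, 0, -0.005], 0], [255, [0, 0, 0], 0], [255, [0, 0, 0], 0]]'

```text
time_s: 13.62
tcp_pos: [0.5437, 0.1914, 0.1381]
eef_rot: [180.0, 0.0, 106.3]
contact_force: [-5.6, -1.2, 6.9]
gripper_width: 0.017
```

```bash
python3 - <<'E'
from h import *
s=get_state();print(s["tcp_pos"].round(4),s["eef_rot"].round(2),s["contact_force"].round(1),s["moment"].round(2))
E
```

```text
[0.5437 0.1914 0.1381] [179.98   0.   106.27] [-5.6 -1.2  6.9] [-0.13  1.96  0.01]
```

Height matches the home value, but the force and moment suggest the flange bears on its −x side. I'll loosen the grip while still lightly pressed, so the lid can level itself in the pads.

Request:
apply_moves --plan '[[255, [0, 0, 0], 0], [255, [0, 0, 0], 0], [255, [0, 0, 0], 0], [255, [0, 0, 0], 0]]' --squeeze 6

```text
time_s: 14.12
tcp_pos: [0.5438, 0.1915, 0.1379]
eef_rot: [180.0, -0.0, 106.3]
contact_force: [-4.3, -1.8, 5.9]
gripper_width: 0.018
```

```bash
python3 look.py l4;python3 - <<'E'
import cv2
f=cv2.imread("pics/l4.png")[60:230,120:320]
cv2.imwrite("pics/l4z.png",cv2.resize(f,(700,595)))
E
```

```text
14.125 [0.5438 0.1915 0.1379] [179.97  -0.   106.27] [-4.3 -1.8  5.9] [-0.2   1.66  0.04] 0.018
to canister [ 0.001 -0.008 -0.004]
```

View pics/l4z.png

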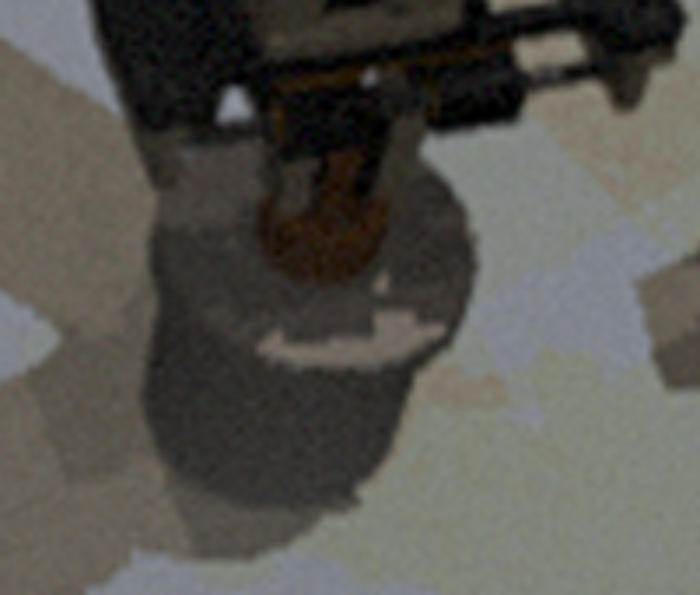

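Request:
apply_moves --plan '[[255, [0, 0, -0.01], 0], [255, [0, 0, 0], 0], [200, [0, 0, 0], 0], [170, [0, 0, 0], 0], [140, [0, 0, 0], 0], [100, [0, 0, 0], 0], [50, [0, 0, 0], 0], [0, [0, 0, 0], 0], [0, [0, 0, 0], 0]]'

```text
time_s: 15.4
tcp_pos: [0.5436, 0.1914, 0.1378]
eef_rot: [180.0, -0.0, 106.3]
contact_force: [0.0, 0.4, -0.3]
gripper_width: 0.0736
```

```bash
python3 look.py l5;python3 - <<'E'
import cv2
f=cv2.imread("pics/l5.png")[60:230,120:320]
cv2.imwrite("pics/l5z.png",cv2.resize(f,(500,425)))
E
```

```text
15.4 [0.5436 0.1914 0.1378] [180.    -0.   106.26] [ 0.   0.4 -0.3] [-0.02 -0.02 -0.02] 0.0736
to canister [ 0.001 -0.005 -0.005]
```

View pics/l5.png

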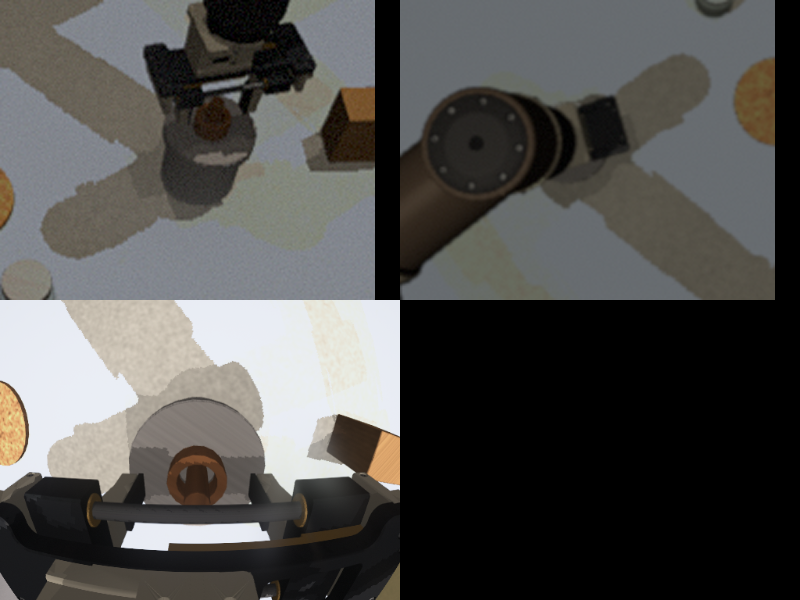

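Released cleanly. I'll rise to check how it sits and measure the collar.

Request:
apply_moves --plan '[[0, [0, 0, -0.2], 0], [0, [0, 0, -0.5], 0], [0, [0, 0, -0.7], 0], [0, [0, 0, -0.4], 0], [0, [0, 0, -0.1], 0], [0, [0, 0, 0], 0], [0, [0, 0, 0], 0]]'

```text
time_s: 16.42
tcp_pos: [0.5431, 0.1911, 0.2318]
eef_rot: [-179.9, 0.0, 106.3]
contact_force: [0.3, -0.1, 0.4]
gripper_width: 0.0876
```

```bash
python3 look.py l6; python3 - <<'E'
from h import *
s=get_state();c=viewer.capture("wrist");f=c["frame"][80:240,160:340];cv2.imwrite("pics/w6z.png",cv2.resize(cv2.convertScaleAbs(f,alpha=1.4),None,fx=3.5,fy=3.5,interpolation=cv2.INTER_CUBIC))
E
```

```text
16.425 [0.5431 0.1911 0.2318] [-1.7990e+02  2.0000e-02  1.0625e+02] [ 0.3 -0.1  0.4] [-0.02  0.01  0.02] 0.0876
to canister [0.005 0.01  1.873]
```

View pics/w6z.png

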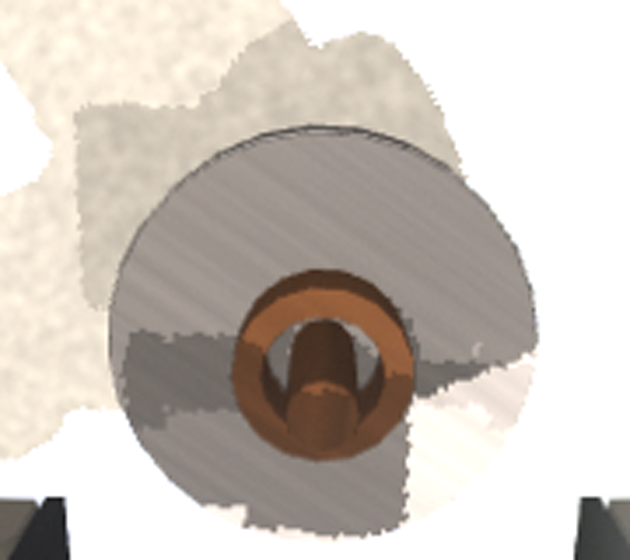

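View pics/l6.png

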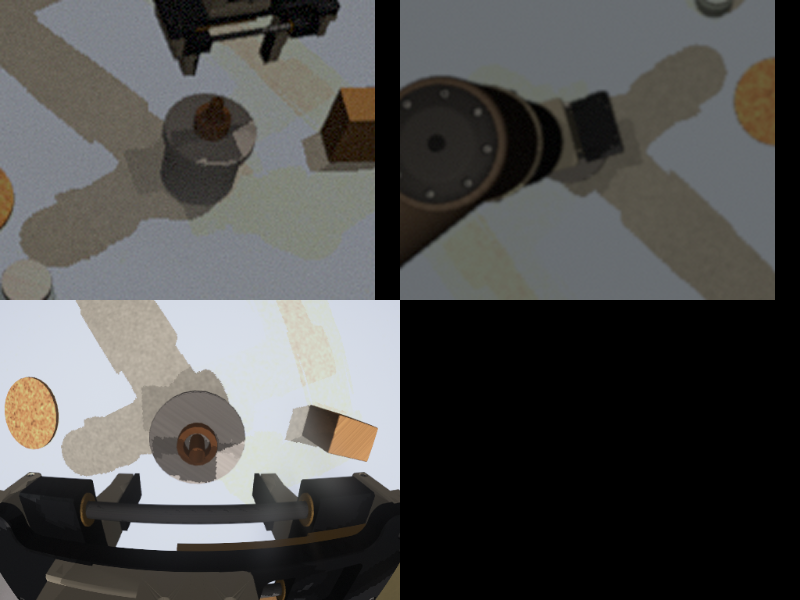

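```bash
python3 - <<'E'
from h import *
s=get_state();c=viewer.capture("wrist");R,p=wpose(s)
for x,y,z in[(322.5,419,.164),(323,373.5,.134),(324,332,.11)]:
    X=wray(c,s,(160+(x+.5)/3.5-.5,80+(y+.5)/3.5-.5),z); print(X.round(4),(R.T@(X-p)/.05).round(3))
E
```

```text
[0.5442 0.1918 0.164 ] [0.007 0.019 1.363]
[0.5428 0.1916 0.134 ] [ 0.01  -0.009  1.963]
[0.5384 0.1906 0.11  ] [ 0.016 -0.097  2.443]
```

Request:
apply_moves --plan '[[0, [0.008, 0.005, 0.3], 0], [0, [0, 0, 0.5], 0], [0, [0, 0, 0.6], 0], [0, [0, 0, 0.4], 0], [0, [0, 0, 0.2], 0], [0, [0, 0, 0.15], 0], [0, [0, 0, 0.1], 0], [0, [0, 0, 0], 0], [0, [0, 0, 0], 0]]'

```text
time_s: 17.8
tcp_pos: [0.544, 0.192, 0.1208]
eef_rot: [180.0, -0.0, 106.3]
contact_force: [-0.1, -0.0, 0.4]
gripper_width: 0.0875
```

```bash
python3 look.py l7; python3 - <<'E'
from h import *
cv2.imwrite("pics/w7.png",viewer.capture("wrist")["frame"])
E
```

```text
17.8 [0.544  0.192  0.1208] [ 1.7995e+02 -1.0000e-02  1.0627e+02] [-0.1 -0.   0.4] [ 0.05 -0.04 -0.03] 0.0875
to canister [-0.008 -0.015 -0.345]
```

View pics/w7.png

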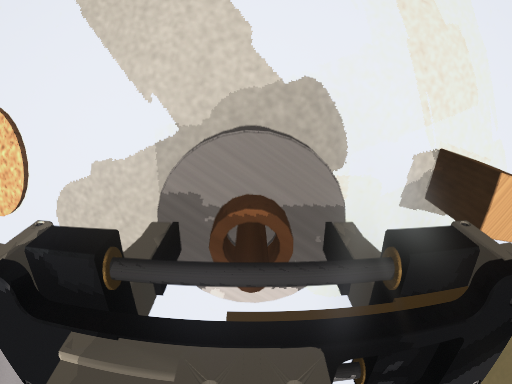

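Request:
apply_moves --plan '[[0, [0, -0.01, 0.1], 0], [0, [0, 0, 0.05], 0], [40, [0, 0, 0], 0], [80, [0, 0, 0], 0], [105, [0, 0, 0], 0], [115, [0, 0, 0], 0], [125, [0, 0, 0], 0], [135, [0, 0, 0], 0], [150, [0, 0, 0], 0], [180, [0, 0, 0], 0], [255, [0, 0, 0], 0], [255, [0, 0, 0], 0]]' --squeeze 15

```text
time_s: 19.5
tcp_pos: [0.5433, 0.1917, 0.1129]
eef_rot: [180.0, 0.0, 106.3]
contact_force: [-0.6, -0.3, 1.3]
gripper_width: 0.0478
```

Request:
apply_moves --plan '[[255, [0, 0, 0], 0], [255, [0, 0, 0], 0], [255, [0, 0, 0], 0]]' --squeeze 25

```text
time_s: 19.88
tcp_pos: [0.5433, 0.1917, 0.1129]
eef_rot: [180.0, -0.0, 106.3]
contact_force: [-0.4, -0.8, 2.3]
gripper_width: 0.0477
```

```bash
python3 look.py l8; python3 - <<'E'
from h import *
cv2.imwrite("pics/w8.png",viewer.capture("wrist")["frame"])
E
```

```text
19.875 [0.5433 0.1917 0.1129] [179.99  -0.   106.26] [-0.4 -0.8  2.3] [-0.24  0.05 -0.04] 0.0477
to canister [-0.007 -0.    -0.504]
```

View pics/w8.png

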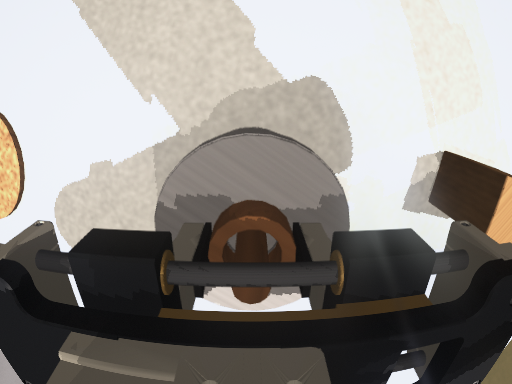

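Request:
apply_moves --plan '[[255, [0, 0, -0.02], 0], [255, [0, 0, -0.04], 0], [255, [0, 0, -0.04], 0], [255, [0, 0, -0.04], 0], [255, [0, 0, 0], 0], [255, [0, 0, 0], 0]]'

```text
time_s: 20.82
tcp_pos: [0.5433, 0.1917, 0.1198]
eef_rot: [-180.0, -0.0, 106.3]
contact_force: [-0.8, -0.1, -2.0]
gripper_width: 0.0475
```

```bash
python3 look.py l9; python3 - <<'E'
from h import *
f=viewer.capture("scene")["frame"][130:220,290:390]
a=cv2.resize(f,(600,540),interpolation=cv2.INTER_CUBIC);cv2.imwrite("pics/s9.png",cv2.convertScaleAbs(a,alpha=1.6))
E
```

```text
20.825 [0.5433 0.1917 0.1198] [-180.     -0.    106.26] [-0.8 -0.1 -2. ] [ 0.04  0.03 -0.01] 0.0475
to canister [-0.007  0.001 -0.366]
```

View pics/s9.png

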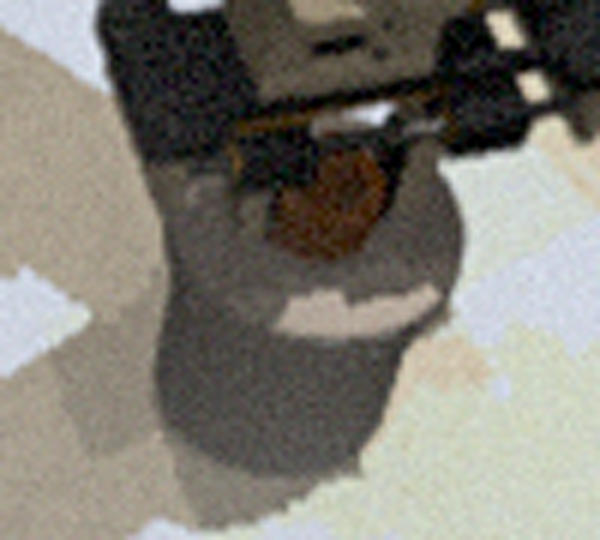

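Only the cover's weight (2 N) is on the wrist and there is no dragging. I'll carry on up.

Request:
apply_moves --plan '[[255, [0, 0, -0.06], 0], [255, [0, 0, -0.1], 0], [255, [0, 0, -0.12], 0], [255, [0, 0, -0.16], 0], [255, [0, 0, -0.2], 0], [255, [0, 0, -0.25], 0], [255, [0, 0, -0.25], 0], [255, [0, 0, -0.25], 0], [255, [0, 0, -0.25], 0], [255, [0, 0, -0.2], 0], [255, [0, 0, -0.1], 0], [255, [0, 0, 0], 0]]'

```text
time_s: 22.52
tcp_pos: [0.5433, 0.1917, 0.217]
eef_rot: [180.0, -0.0, 106.3]
contact_force: [0.4, 0.1, -1.8]
gripper_width: 0.0477
```

Request:
apply_moves --plan '[[255, [0, 0, -0.05], 0], [255, [0, 0, 0], 0], [255, [0, 0, 0], 0], [255, [0, 0, 0], 0]]'

```text
time_s: 23.02
tcp_pos: [0.5432, 0.1917, 0.2191]
eef_rot: [-180.0, 0.0, 106.3]
contact_force: [-0.1, -0.1, -2.1]
gripper_width: 0.048
```

```bash
python3 look.py l10; python3 - <<'E'
from h import *
f=viewer.capture("scene")["frame"];cv2.imwrite("pics/s10f.png",f)
a=cv2.resize(f[100:220,270:400],(650,600),interpolation=cv2.INTER_CUBIC);cv2.imwrite("pics/s10.png",cv2.convertScaleAbs(a,alpha=1.6))
E
```

```text
23.025 [0.5432 0.1917 0.2191] [-179.98    0.    106.26] [-0.1 -0.1 -2.1] [ 0.03 -0.01 -0.02] 0.048
to canister [-0.006  0.002  1.621]
```

View pics/s10.png

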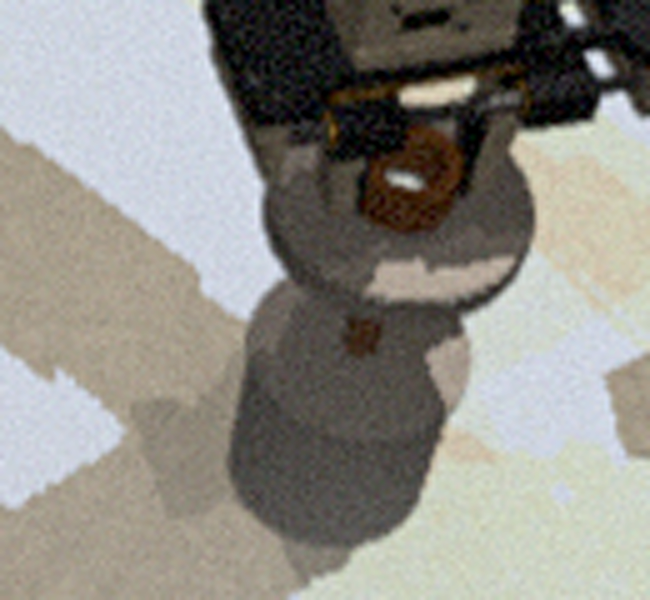

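View pics/l10.png

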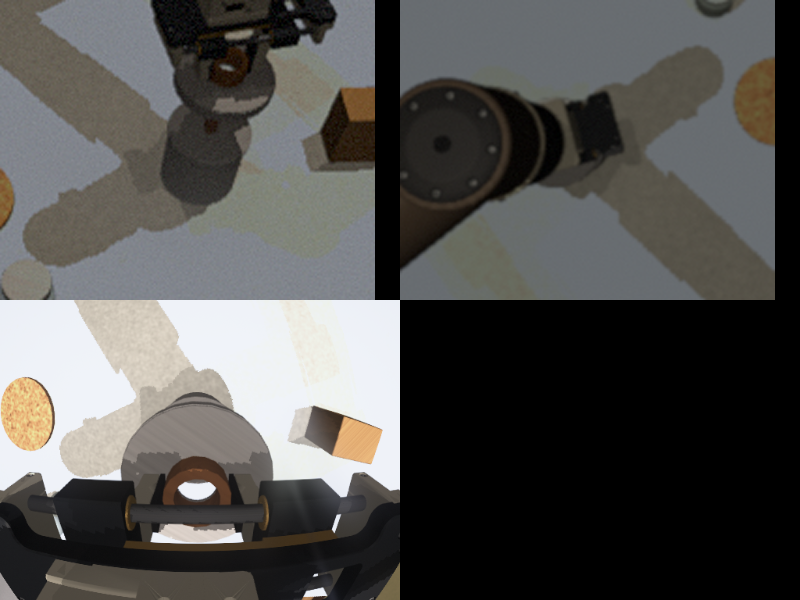

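The cover is level and has risen 106 mm. The bore is empty, and the inner lid with its stem sits in the canister. One numeric check of the flange before handing in.

```bash
python3 - <<'E'
from h import *
c=viewer.capture("scene");th=np.linspace(0,2*np.pi,72)
f=c["frame"][100:220,270:400];a=cv2.convertScaleAbs(cv2.resize(f,(650,600),interpolation=cv2.INTER_CUBIC),alpha=1.6)
for (x,y,z,r_,col) in[(.5434,.1914,.106,.0565,(0,255,0)),(.5434,.1914,.164,.009,(0,0,255)),(.5434,.1914,0,.053,(255,0,0)),(.5434,.1917,.216,.062,(0,255,255))]:
    P=np.array([(proj(c,[x+r_*np.cos(t),y+r_*np.sin(t),z])+.5-[270,100])*5-.5 for t in th]).astype(int)
    cv2.polylines(a,[P],True,col,1)
cv2.imwrite("pics/s11.png",a)
E
```

```text
(no output)
```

View pics/s11.png

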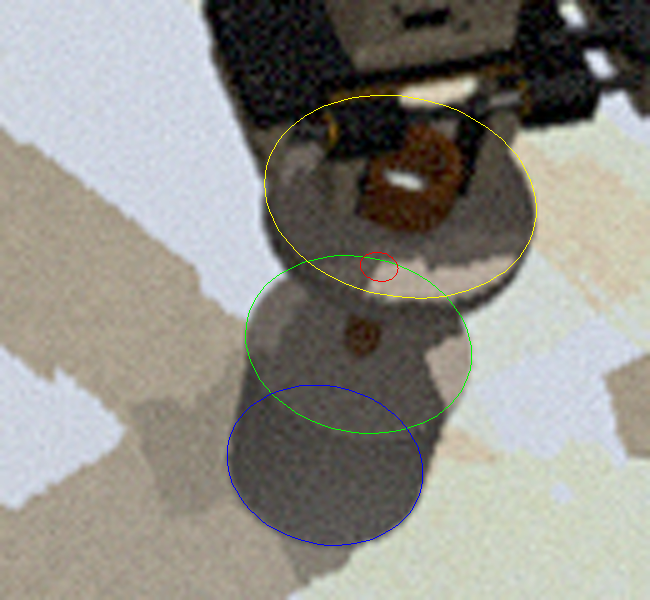

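```bash
python3 -c "
from plant import close_job
print(close_job())"
```

```text
the job is handed in; nothing more can be done
None
```

The double lid is on the canister, the outer cover is held alone above it, and I handed the job in at about 23 s.

- **Placing:** I carried both lids by the stem and lowered them to the home height (TCP measured 138.0 mm, expected 138.1). I let go of the stem only after that.
- **Lifting the cover:** I took the collar and lifted straight up and level, with only the cover's weight of about 2 N on the wrist. It rose 106 mm, so it hangs about 34 mm clear of the stem.
- **Last checks:** The flange and canister base outlines, projected from my measurements, match the scene picture. The bore is empty and the grip is steady at 48 mm. The canister stands where I measured it; I never went near the jar, carton or pot.
- **Check that disagreed:** Pressing the lid home (12 N peak on the wrist) gave a sideways force of about 7 N and a moment, so the flange was probably bearing on one side. I loosened the grip while still lightly pressed so the lid could level itself. Some of that force remained until I opened the fingers, when it went to zero. The later views show the lid level and seated.
- **Camera accuracy:** The fixed cameras differed from each other and from the wrist camera by up to about 7 mm. I used the wrist camera for the grasps and the fit.

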